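# Tip the wide battery pack out of its charging dock

### The arm

A 7-joint arm with a two-finger parallel gripper is mounted at the origin on a cart in front of the work surface, level with it; the furniture and walls round the work are solid. World frame = base frame: x ahead of the robot, y to its left, z up, the work surface at z = 0. Lengths are in m, angles in rad, forces in N, time in s.
With the tool pointing down it reaches from about 0.425 to 0.95 m from the base axis. Payload 4.7 kg.
Tool frame: the origin (TCP) lies midway between the tips of the shut fingers; the grasp point (between the pads) lies r.hold_point_z behind it (r.hold_point_z is the distance from the TCP to the grasp point, in m); z points along the fingers, y is the line along which they close (so a half turn about z gives the same grasp; the last joint's range is limited). The gripper opens to 85 mm and grips with 20 to 120 N. Pads are 22 mm wide; open, the fingers measure 114 mm over their backs; the gripper's body (76 mm by 85 mm) begins 54 mm behind the grasp point. The pads swing forward as they close: fully open they stand 13 mm farther back than shut.
Start: joints at [1.074, 0.469, -0.049, 1.532, 0.024, 1.141, -0.082], TCP at [0.304, -0.602, 0.231] pointing down, gripper open.
Joint ranges: [-2.59, 2.59], [-0.33, 1.99], [-1.39, 1.29], [0.1, 2.45], [-1.04, 4.18], [0.21, 1.99], [-2.66, 2.66]. Speed limits (rad/s): [2.57, 2.57, 3.14, 3.14, 3.14, 3.14, 3.14].

### API

Orientations are given as a rotation vector (axis times angle).
In Python, from rig import r, eyes gives the robot as it stands.
- The arm moves only by the tool arm_command, never from a script. Its argument "motion" is a list of rows, each a list of 3 entries, a list of its own where there are three numbers: the shift along the tool's x, y, z in m, then the turn about the tool's z in rad, then the opening, from -1 (shut) to 1 (fully open). A call has 1 to 12 rows; each row shifts and turns the commanded pose from where the row before left it, along the tool's axes as they then stand; what a row does not reach is not made up. A row lasts 1/12 s, in which the tool goes at most 41.7 mm and 7.16 degrees, less where a joint would pass 70% of its speed; a pose out of reach is approached as far as the arm can. A call with a gripper value outside its range is refused whole. The fingers move at their own pace and stop on an object; "newtons" is the grip in N (left out, the last holds). Time passes only in rows, so rows that do not move let the fingers close. It gives the time, the measured TCP pose, the force, the opening and the grip force at its end, in the units of the state.
- r.get_obs(): the state, without advancing time (a new reading comes with each control period).
- eyes.camera(name): name is "scene" or "top" or "wrist"; returns the picture (480x640x3 uint8, blue, green, red); there is no depth.
- eyes.get_calibration(name): a dict with "camera_matrix" (3x3 intrinsics, pixels), "eye" and "rotation" of the camera in the world. Camera axes: x right, y down, z forward; pixel columns grow to the right and rows downward; lengths in m; the calibration is good to about 2 mm. A picture is of the moment at which its call begins: read the wrist's pose just before it. get_calibration takes no time and is no camera call; for the wrist camera it gives the pose at the moment of the call.
- r.job_done(): hands the job in; it is judged then, once.
The state is a dict: "t": time; "joint_pos": joint angles; "joint_vel": joint speeds; "tau": joint torques, N m; "eef_pos": TCP position; "tcp_rot": TCP orientation; "contact_force": force on the tool from outside, world axes, zero at the start; "torque": the same for the moment, N m; "width": opening from 0.0 (shut) to 1.0 (fully open); "grasp_force": force on a finger pad.
Only numpy, scipy, OpenCV 4.12 (cv2) and the standard library are available. Lean on these libraries where they do the work, as an engineer would, in place of code of your own. Each camera call takes 0.05 s, during which the arm holds its last target. There are 200 camera calls.

### The job

Two battery packs sit flush in their charging docks on the trolley. Get the wider one out: press its end with the raised thumb bar, the end nearer the robot, right down so that the pack rocks over and its far end stands up out of the dock, then pick it up by that raised end and lay it flat, right way up, in the shallow steel tray. Leave the narrow pack seated in its dock.

Things in the scene. Friction and masses are not known exactly. Their poses are not given: they have to be found in the camera images.
- wide_pack: Grey plastic battery pack, the wider of two: block 92 (x) x 46 (y) x 24 mm, 0.15 kg, origin at the centre of its underside, z up. A thumb bar (8 x 36, 2.5 mm high) crosses its top 40 mm to -x of the centre (end nearer the robot). Lies flush in wide_dock, 2 mm gaps at sides and +x end: no pinching. A seat carries it from the +x end to a ridge 2.5 mm to -x of its centre; beyond is a pit 24 mm deep.
- wide_dock: White plastic dock, fixed, 118 (x) x 62 (y) x 51 mm high, origin centre of underside, -x end towards the robot within 30 deg. Pocket 104 x 50, seat 27 mm high. The pack's centre is 4 mm to +x, a 10 mm gap before its -x end. Press the thumb bar some 18 mm down, a few N: past 20 deg the pack falls over the ridge and stays tipped about 33 deg, -x end in the pit, +x end's top 22 mm above the rim.
- narrow_pack: The other battery pack, not to be taken: like the first but only 30 mm wide (92 x 30 x 24 mm), seated flush in a white dock of the same outside size with a narrower pocket. Origin at the centre of its underside.
- tray: Shallow open steel tray, fixed, 170 (x) x 125 (y) x 14 mm high, 2 mm walls and floor, origin at the centre of its underside, z up. It and the two docks stand side by side on the trolley in any order.

How it is judged:
By the outcome, as a careful person would: the job done as asked, in the order asked, and still so for the second after the job is handed in, with the robot touching nothing.
It also fails if it takes over 45 s, if anything falls off the work surface, if the arm or the gripper's body presses on something with over 40 N, if the wrist force passes 120 N, or if a joint passes its speed limit or range.

## Working session

There is one attempt and no reset: what is moved stays moved. The work goes in short steps, Python scripts to look and compute and a tool call to move; the robot and the scene stay as the last step left them, time stands still between calls to the robot, and variables do not carry over. Pictures are saved under pics/ and viewed, at most 10 in all, crops included, and the job is handed in when it is done.

Besides the shell and the picture viewer there is one more tool, called after "Call:" as a command line: name --argument value ..., lists and objects as JSON in quotes. arm_command: Moves the arm, as the interface text tells. Its arguments: {"type":"object","properties":{"motion":{"type":"array"},"newtons":{"type":"number"}},"required":["motion"]}

```bash
mkdir -p pics; ls; python3 - <<'E'
from rig import r, eyes
import cv2,numpy as np
o=r.get_obs();print(o, r.hold_point_z)
a=eyes.camera("top");b=eyes.camera("scene")
cv2.imwrite("pics/top.png",a);cv2.imwrite("pics/scene.png",b)
for n in("top","scene","wrist"):print(n,eyes.get_calibration(n))
E
```

```text
pics
{'t': 0.0, 'joint_pos': array([ 1.07407643,  0.46946243, -0.04858315,  1.53374426,  0.02409511,
        1.14101977, -0.08230945]), 'joint_vel': array([ 0.00159598,  0.00015269,  0.00038077, -0.0001676 ,  0.00225934,
        0.00023006, -0.00013349]), 'tau': array([-8.24418021e-04, -5.10311151e+01, -4.64963308e-02, -2.37715977e+01,
        1.07965679e-02,  7.42055039e-03, -1.81420813e-05]), 'eef_pos': array([ 0.30410999, -0.60192175,  0.23022594]), 'tcp_rot': array([-3.05411641e+00, -7.27726105e-01,  8.65367989e-04]), 'contact_force': array([ 0.09159197, -0.63108691, -0.01598168]), 'torque': array([ 0.06337235, -0.05920802,  0.00246621]), 'grasp_force': 0.0, 'width': 1.00108307491205} 0.0187
top {'camera_matrix': array([[624.48311788,   0.        , 323.16745043],
       [  0.        , 624.48311788, 243.83053788],
       [  0.        ,   0.        ,   1.        ]]), 'eye': array([0.42176508, 0.1043585 , 0.90609252]), 'rotation': array([-2.15497687,  2.17624969, -0.13444504])}
scene {'camera_matrix': array([[463.49704907,   0.        , 317.84365933],
       [  0.        , 463.49704907, 240.80550984],
       [  0.        ,   0.        ,   1.        ]]), 'eye': array([-0.00789895,  0.47201103,  0.61063304]), 'rotation': array([-1.16019973,  2.28681803, -1.0086366 ])}
wrist {'camera_matrix': array([[379.21408715,   0.        , 324.2065435 ],
       [  0.        , 379.21408715, 237.97049671],
       [  0.        ,   0.        ,   1.        ]]), 'eye': array([ 0.36914507, -0.57017811,  0.37332297]), 'rotation': array([ 2.46220131, -1.51227402, -0.22108683])}
```

View pics/top.png

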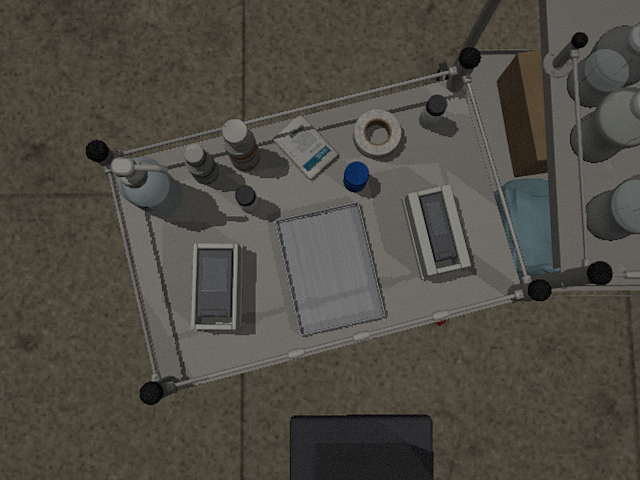

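View pics/scene.png

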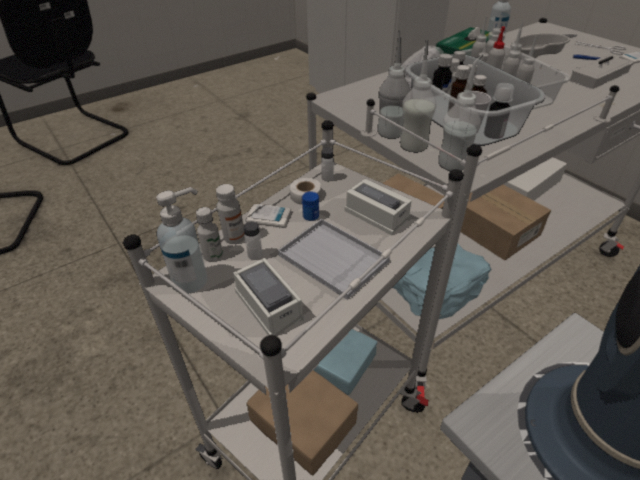

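The wide pack is in the left dock at about (215,287) in the top view, the tray is at (330,268), and the narrow pack is in the dock at (438,230). I'll enlarge the wide dock and the tray.

```bash
python3 - <<'E'
import cv2,numpy as np
a=cv2.imread("pics/top.png")
c=cv2.resize(a[235:340,185:250],None,fx=5.5,fy=5.5,interpolation=cv2.INTER_CUBIC)
d=cv2.resize(a[195:340,265:395],None,fx=3,fy=3,interpolation=cv2.INTER_CUBIC)
o=np.zeros((578,760,3),np.uint8);o[:c.shape[0],:c.shape[1]]=c;o[:d.shape[0],365:365+d.shape[1]]=d
cv2.imwrite("pics/crop.png",cv2.convertScaleAbs(o,alpha=1.5))
E
cat > h.py <<'E'
from rig import r, eyes
import cv2,numpy as np
from scipy.spatial.transform import Rotation as R
def ray(n,px,z,cal=None):
    c=cal or eyes.get_calibration(n);K=c["camera_matrix"];M=R.from_rotvec(c["rotation"]).as_matrix()
    d=np.linalg.solve(K,np.c_[np.array(px,float),np.ones(len(px))].T).T@M.T
    e=c["eye"];return e+d*((z-e[2])/d[:,2])[:,None]
def proj(n,P,cal=None):
    c=cal or eyes.get_calibration(n);M=R.from_rotvec(c["rotation"]).as_matrix()
    q=(np.atleast_2d(P)-c["eye"])@M@c["camera_matrix"].T;return q[:,:2]/q[:,2:]
E
```

```text
(no output)
```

View pics/crop.png

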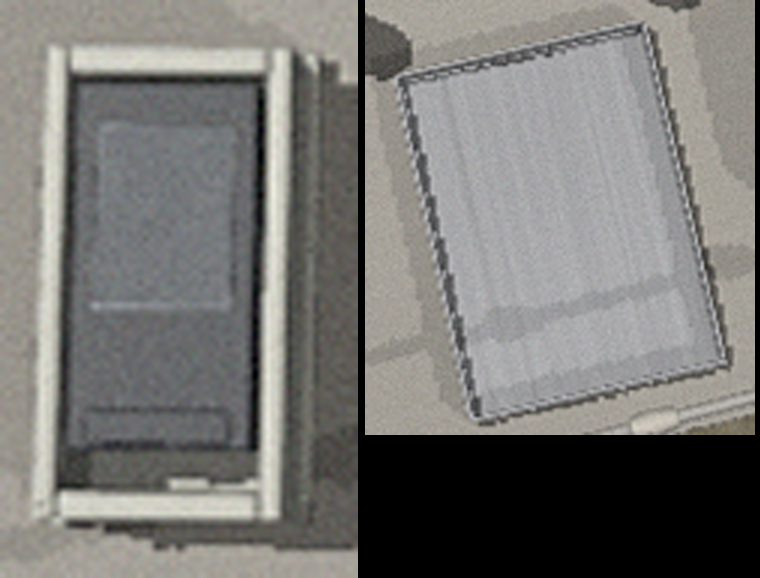

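The crop shows the dock rim corners at (48,47), (293,47), (280,520) and (35,517), with the thumb bar at the bottom around (155,427). The tray corners are at (400,77), (645,25), (727,362) and (477,422).

```bash
python3 - <<'E'
from h import *
d=np.array([(48,47),(293,47),(280,520),(35,517)])/5.5+[185,235]
t=(np.array([(400,77),(645,25),(727,362),(477,422)])-[365,0])/3+[265,195]
for n,p,z in(("dock",d,.051),("tray",t,.014)):
    P=ray("top",p,z);print(n,P.round(4).tolist(),P.mean(0).round(4));u=P[0]+P[1]-P[2]-P[3];print("yaw",np.degrees(np.arctan2(u[1],u[0])),"len",np.linalg.norm(u)/2,np.linalg.norm(P[0]-P[1]))
b=np.array([(155,427),(155,80)])/5.5+[185,235];print(ray("top",b,[.0535,.051]).round(4))
# rails / posts
sc=ray("scene",[(270,345),(455,178),(132,243),(327,128)],0.12)
print(sc.round(3)); print(ray("top",[(152,392),(540,290),(97,150),(470,57)],.12).round(3))
# triangulate posts tops & rail
def tri(p,q):
    A=[];b=[]
    for n,x in(("top",p),("scene",q)):
        e=eyes.get_calibration(n)["eye"];v=ray(n,[x],0.)[0]-e;v/=np.linalg.norm(v);m=np.eye(3)-np.outer(v,v);A.append(m);b.append(m@e)
    return np.linalg.solve(A[0]+A[1],b[0]+b[1]).round(3)
print(tri((152,392),(270,345)),tri((540,290),(455,178)),tri((97,150),(132,243)),tri((122,165),(163,198)))
o=r.get_obs();M=R.from_rotvec(o["tcp_rot"]).as_matrix();print(M.round(3))
E
```

```text
dock [[0.5232, 0.2749, 0.051], [0.5226, 0.2137, 0.051], [0.4053, 0.2162, 0.051], [0.4067, 0.2765, 0.051]] [0.4645 0.2453 0.051 ]
yaw -1.0217898514150332 len 0.11696653504927423 0.06125039562636727
tray [[0.5597, 0.1632, 0.014], [0.5841, 0.0448, 0.014], [0.4219, 0.0087, 0.014], [0.395, 0.1272, 0.014]] [0.4902 0.086  0.014 ]
yaw 12.440428977495023 len 0.1673691431037372 0.1208457619759323
[[0.4284 0.2468 0.0535]
 [0.5147 0.2481 0.051 ]]
[[ 0.315  0.323  0.12 ]
 [ 0.428 -0.146  0.12 ]
 [ 0.612  0.399  0.12 ]
 [ 0.725 -0.071  0.12 ]]
[[ 0.332  0.31   0.12 ]
 [ 0.452 -0.175  0.12 ]
 [ 0.637  0.387  0.12 ]
 [ 0.759 -0.098  0.12 ]]
[0.329 0.316 0.098] [ 0.454 -0.185  0.09 ] [0.644 0.395 0.096] [0.601 0.334 0.186]
[[ 0.893  0.451 -0.001]
 [ 0.451 -0.893  0.002]
 [-0.    -0.002 -1.   ]]
```

Call:
arm_command --motion '[[[0,0,-0.03],0,-1],[[0,0,-0.035],0,-1],[[0.0334,-0.0226,-0.01],0,-1],[[0.0334,-0.0226,-0.01],0,-1],[[0.0334,-0.0226,-0.01],0,-1],[[0.0334,-0.0226,-0.01],0,-1],[[0.0334,-0.0226,-0.01],0,-1],[[0.0334,-0.0226,-0.01],0,-1],[[0.0334,-0.0226,0],0,-1],[[0.0334,-0.0226,0],0,-1],[[0.0334,-0.0226,0],0,-1],[[0.0334,-0.0226,0],0,-1]]' --newtons 30

```text
t: 1.1
eef_pos: [0.5009, -0.2482, 0.3562]
tcp_rot: [3.056, 0.728, -0.0]
contact_force: [1.0, 0.6, -0.9]
width: -0.005
grasp_force: 0.0
```

Call:
arm_command --motion '[[[0.0149,-0.0388,0],0,-1],[[0.0149,-0.0388,0],0,-1],[[0.0149,-0.0388,0],0,-1],[[0.0149,-0.0388,0],0,-1],[[0.0149,-0.0388,0],0,-1],[[0.0149,-0.0388,0],0,-1],[[0.0149,-0.0388,0],0,-1],[[0.0149,-0.0388,0],0,-1],[[0.0149,-0.0388,0],0,-1],[[0.0149,-0.0388,0],0,-1],[[0.0149,-0.0388,0],0,-1],[[0.0149,-0.0388,0],0,-1]]'

```text
t: 2.1
eef_pos: [0.4495, 0.2476, 0.3562]
tcp_rot: [3.056, 0.727, 0.0]
contact_force: [0.6, -0.2, 0.4]
width: -0.001
grasp_force: 0.0
```

Call:
arm_command --motion '[[[0,0,0.02],0.122,-1],[[0,0,0.02],0.122,-1],[[0,0,0.02],0.122,-1],[[0,0,0.02],0.122,-1],[[0,0,0.02],0,-1],[[0,0,0.02],0,-1],[[0,0,0],0,-1],[[0,0,0],0,-1]]'

```text
t: 2.77
eef_pos: [0.4497, 0.2457, 0.2356]
tcp_rot: [3.14, -0.031, -0.004]
contact_force: [0.3, 0.2, -0.5]
width: 0.005
grasp_force: 0.0
```

```bash
python3 - <<'E'
from h import *
o=r.get_obs();print(o["eef_pos"],R.from_rotvec(o["tcp_rot"]).as_matrix().round(3),o["t"],o["contact_force"])
c=eyes.get_calibration("wrist");w=eyes.camera("wrist")
import pickle;pickle.dump(c,open("w1.pkl","wb"))
cv2.imwrite("pics/w1.png",w)
y=np.radians(-1)
D=lambda x,yy,z:[.4645+x*np.cos(y)-yy*np.sin(y),.2453+x*np.sin(y)+yy*np.cos(y),z]
print(proj("wrist",[D(59,31,0)]) if 0 else proj("wrist",np.array([D(.059,.031,.051),D(.059,-.031,.051),D(-.059,-.031,.051),D(-.059,.031,.051),D(-.036,0,.0535)]),c).round(1))
E
```

```text
[0.44969094 0.24565323 0.23558253] [[ 1.    -0.02  -0.002]
 [-0.02  -1.    -0.001]
 [-0.002  0.001 -1.   ]] 2.7667 [ 0.29015716  0.21815019 -0.46582329]
[[285.9 124. ]
 [360.9 123.8]
 [357.5 258.4]
 [289.8 258.5]
 [323.6 235.1]]
```

View pics/w1.png

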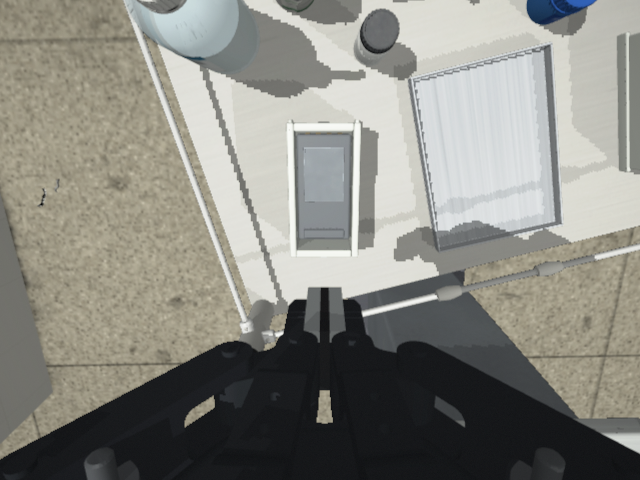

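The wrist view shows the dock rim at (288,122)–(357,256) and the bar at (323,233), so the dock is about 2 mm farther in +x than estimated. I'll aim the tip at x=0.429, y=0.2457.

Call:
arm_command --motion '[[[-0.0205,0,0.02],0,-1],[[0,0,0.035],0,-1],[[0,0,0.035],0,-1],[[0,0,0.035],0,-1],[[0,0,0.03],0,-1],[[0,0,0.014],0,-1],[[0,0,0.004],0,-1],[[0,0,0],0,-1],[[0,0,0],0,-1]]'

```text
t: 3.57
eef_pos: [0.4311, 0.2474, 0.0649]
tcp_rot: [-3.14, 0.032, -0.004]
contact_force: [-0.6, 0.6, -0.4]
width: -0.001
grasp_force: 0.0
```

Call:
arm_command --motion '[[[-0.002,0.0015,0.006],0,-1],[[0,0,0.004],0,-1],[[0,0,0.003],0,-1],[[0,0,0.003],0,-1],[[0,0,0.003],0,-1],[[0,0,0.003],0,-1],[[0,0,0],0,-1]]'

```text
t: 4.15
eef_pos: [0.4274, 0.2448, 0.0407]
tcp_rot: [3.141, -0.032, -0.001]
contact_force: [0.4, 0.6, 0.0]
width: 0.003
grasp_force: 0.0
```

Call:
arm_command --motion '[[[0.001,0,0.002],0,-1],[[0,0,0.002],0,-1],[[0,0,0.001],0,-1],[[0,0,0],0,-1]]'

```text
t: 4.48
eef_pos: [0.4287, 0.245, 0.0361]
tcp_rot: [3.141, -0.032, -0.0]
contact_force: [0.5, 0.2, 0.1]
width: -0.001
grasp_force: 0.0
```

```bash
python3 - <<'E'
from h import *
o=r.get_obs();print(o["eef_pos"],o["contact_force"])
cv2.imwrite("pics/s2.png",cv2.resize(eyes.camera("scene")[180:360,170:350],None,fx=3,fy=3,interpolation=cv2.INTER_CUBIC))
E
```

```text
[0.42874957 0.24496119 0.03612725] [0.46008861 0.19739123 0.12904965]
```

View pics/s2.png

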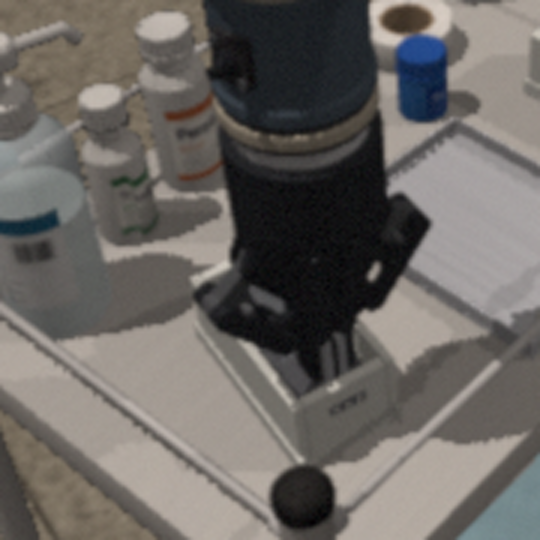

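The pack is tipped: its slanted side shows in the dock at about (300,360). I'll rise, open, move over the raised end and look.

Call:
arm_command --motion '[[[0,0,-0.03],0,-1],[[0,0,-0.04],0,-1],[[0,0,-0.04],0,0.2],[[0.03,0,-0.03],0,0.6],[[0.033,0,0],0,0.6],[[0,0,0],0,0.6],[[0,0,0],0,0.6],[[0,0,0],0,0.6]]' --newtons 60

```text
t: 5.2
eef_pos: [0.4902, 0.2435, 0.175]
tcp_rot: [3.141, -0.032, -0.003]
contact_force: [-0.3, 1.0, 0.2]
width: 0.8
grasp_force: 0.0
```

```bash
python3 - <<'E'
from h import *
o=r.get_obs();print(o["eef_pos"],o["width"])
c=eyes.get_calibration("wrist");w=eyes.camera("wrist")
cv2.imwrite("pics/w2.png",cv2.resize(w[60:300,200:460],None,fx=2.5,fy=2.5,interpolation=cv2.INTER_CUBIC))
y=np.radians(-1);f=lambda x,yy,z:[.4658+x*np.cos(y)-yy*np.sin(y),.2450+x*np.sin(y)+yy*np.cos(y),z]
P=np.array([f(.059,.031,.051),f(.059,-.031,.051),f(.0291,.023,.0736),f(.0291,-.023,.0736),f(.0422,.023,.0534),f(.0422,-.023,.0534)])
print(((proj("wrist",P,c)-[200,60])*2.5).round(1))
E
```

```text
[0.49016425 0.24347076 0.17503963] 0.8000900833097288
[[194.1 305.1]
 [414.5 304.7]
 [218.2 429. ]
 [390.2 428.7]
 [223.5 365.4]
 [385.5 365.2]]
```

View pics/w2.png

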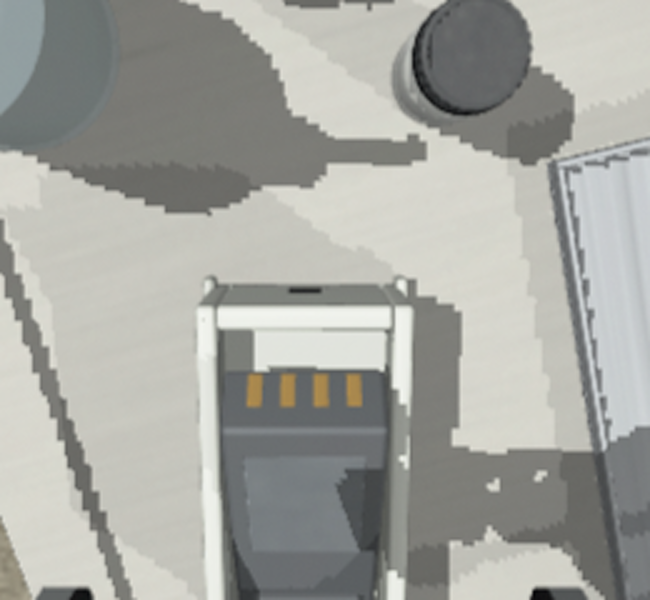

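The raised end's top edge is at (222–387, 430), just as predicted. I'll go down for the grasp.

Call:
arm_command --motion '[[[0.001,0,0.03],0,0.6],[[0,0,0.035],0,0.6],[[0,0,0.03],0,0.6],[[0,0,0.015],0,0.6],[[0,0,0.004],0,0.6],[[0,0,0],0,0.6]]'

```text
t: 5.75
eef_pos: [0.4904, 0.2436, 0.0605]
tcp_rot: [3.14, -0.029, -0.005]
contact_force: [-0.7, -0.0, 1.5]
width: 0.796
grasp_force: 0.0
```

Call:
arm_command --motion '[[[0.002,-0.001,0.005],0,0.6],[[0,0,0.004],0,0.6],[[0,0,0],0,0.6],[[0,0,0],0,-1],[[0,0,0],0,-1],[[0,0,0],0,-1],[[0,0,0],0,-1],[[0,0,0],0,-1],[[0,0,0],0,-1]]' --newtons 60

```text
t: 6.5
eef_pos: [0.4946, 0.2449, 0.0533]
tcp_rot: [-3.141, 0.032, -0.001]
contact_force: [0.3, -0.0, 3.6]
width: 0.518
grasp_force: 62.3
```

Call:
arm_command --motion '[[[0,0,-0.006],0,-1],[[0,0,-0.012],0,-1],[[0,0,-0.02],0,-1],[[0,0,-0.025],0,-1],[[0,0,-0.03],0,-1],[[0,0,-0.02],0,-1],[[0,0,0],0,-1]]'

```text
t: 7.08
eef_pos: [0.4965, 0.2465, 0.171]
tcp_rot: [-3.137, 0.032, -0.013]
contact_force: [0.7, 0.9, 0.2]
width: 0.516
grasp_force: 62.0
```

```bash
python3 - <<'E'
from h import *
o=r.get_obs();print(o["eef_pos"],o["width"],o["grasp_force"],o["contact_force"])
a=eyes.camera("scene")[130:350,170:410];b=eyes.camera("wrist")[150:480,160:520]
o=np.hstack([cv2.resize(a,(440,403)),cv2.resize(b,(360,330),).copy() if 0 else cv2.resize(b,(360,403))])
cv2.imwrite("pics/s3.png",o)
E
```

```text
[0.49653783 0.24646559 0.17102177] 0.5156512838570441 61.95997953414917 [0.65586969 0.93691115 0.15163952]
```

View pics/s3.png

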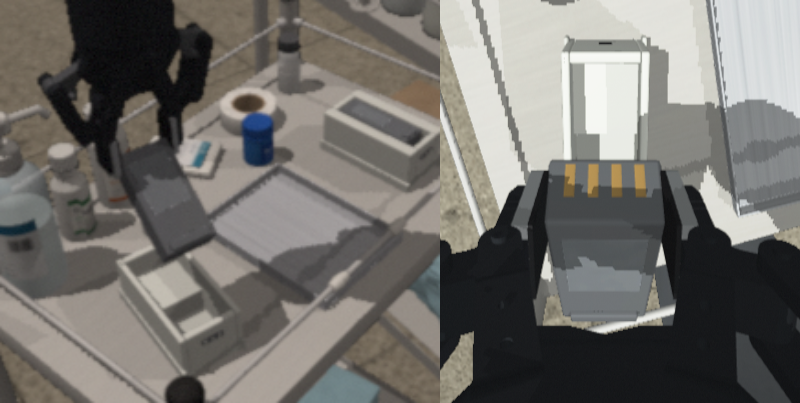

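The pack is held tilted, with its contacts end gripped, clear of the dock. I'll carry it over the tray and turn it to match.

Call:
arm_command --motion '[[[0.003,0.018,0],0,-1],[[0.005,0.031,0],0,-1],[[0.006,0.035,0],0,-1],[[0.006,0.035,0],0,-1],[[0.006,0.035,0],0,-1],[[0,0,0.015],-0.117,-1],[[0,0,0.02],-0.117,-1],[[0,0,0.02],0,-1],[[0,0,0.015],0,-1],[[0,0,0],0,-1]]'

```text
t: 8.02
eef_pos: [0.5135, 0.0889, 0.0916]
tcp_rot: [3.123, 0.335, -0.015]
contact_force: [0.1, -0.5, -1.4]
width: 0.518
grasp_force: 61.8
```

Call:
arm_command --motion '[[[0.004,0,0.012],0,-1],[[0,0,0.012],0,-1],[[0,0,0.008],0,-1],[[0.002,0,0.006],0,-1],[[0.002,0,0.006],0,-1],[[0.002,0,0.006],0,-1],[[0.002,0,0.006],0,-1],[[0,0,0],0,-1]]' --newtons 25

```text
t: 8.68
eef_pos: [0.5333, 0.0942, 0.0414]
tcp_rot: [-3.122, -0.335, -0.013]
contact_force: [3.8, 1.8, 7.2]
width: 0.521
grasp_force: 63.2
```

Call:
arm_command --motion '[[[0,0,0],0,0],[[0,0,0.003],0,0],[[0,0,0.003],0,0],[[0,0,0.003],0,0],[[0,0,0],0,0]]' --newtons 20

```text
t: 9.1
eef_pos: [0.5355, 0.095, 0.0339]
tcp_rot: [-3.121, -0.335, -0.021]
contact_force: [6.1, 1.3, 9.8]
width: 0.52
grasp_force: 64.1
```

```bash
python3 - <<'E'
from h import *
o=r.get_obs();print(o["eef_pos"],o["width"],o["grasp_force"],o["contact_force"])
a=eyes.camera("scene")[150:320,230:410];b=eyes.camera("wrist")[150:480,160:520]
cv2.imwrite("pics/s4.png",np.hstack([cv2.resize(a,(430,403)),cv2.resize(b,(360,403))]))
E
```

```text
[0.53546917 0.09496184 0.03394524] 0.5202021303295924 64.14769649505615 [6.07746638 1.28972622 9.81043576]
```

View pics/s4.png

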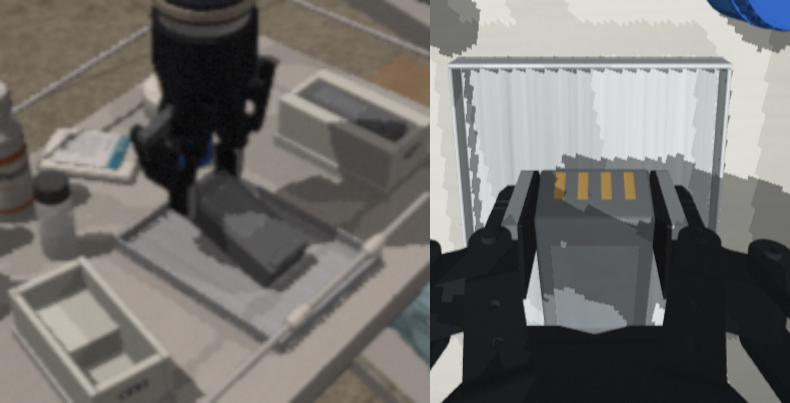

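The pack is turning flatter as it goes down into the tray, with low forces. I'll keep lowering.

Call:
arm_command --motion '[[[0.001,0,0.004],0,0],[[0.001,0,0.004],0,0],[[0.001,0,0.004],0,0],[[0,0,0.004],0,0],[[0,0,0],0,0]]'

```text
t: 9.62
eef_pos: [0.5364, 0.0951, 0.0167]
tcp_rot: [-3.122, -0.335, -0.014]
contact_force: [4.6, 0.9, 8.3]
width: 0.515
grasp_force: 64.5
```

Call:
arm_command --motion '[[[0,0,0.003],0,0],[[0,0,0.003],0,0],[[0,0,0.002],0,0],[[0,0,0],0,0]]'

```text
t: 9.95
eef_pos: [0.5358, 0.0948, 0.0085]
tcp_rot: [-3.122, -0.335, -0.012]
contact_force: [4.6, 0.7, 5.9]
width: 0.516
grasp_force: 64.6
```

Now I'll release gently to a partial opening and rise straight up.

Call:
arm_command --motion '[[[0,0,0],0,0.2],[[0,0,0],0,0.3],[[0,0,0],0,0.35],[[0,0,0],0,0.35],[[0,0,-0.015],0,0.35],[[0,0,-0.03],0,0.35],[[0,0,-0.04],0,0.35],[[0,0,-0.04],0,0.35],[[-0.03,0,-0.02],0,0.35],[[-0.03,0,0],0,0.35],[[0,0,0],0,0.35],[[0,0,0],0,0.35]]'

```text
t: 10.95
eef_pos: [0.4717, 0.0799, 0.1519]
tcp_rot: [3.122, 0.335, -0.0]
contact_force: [0.4, -0.1, -0.8]
width: 0.674
grasp_force: 0.0
```

```bash
python3 - <<'E'
from h import *
o=r.get_obs();print(o["t"],o["eef_pos"],o["width"],o["contact_force"])
a=eyes.camera("scene")[150:350,220:430];b=eyes.camera("wrist")
cv2.imwrite("pics/s5.png",np.hstack([cv2.resize(a,(370,352)),cv2.resize(b[:400],(430,352))]))
E
```

```text
10.95 [0.47171796 0.07987697 0.15189789] 0.6738684482348656 [ 0.41708392 -0.05799907 -0.76247703]
```

View pics/s5.png

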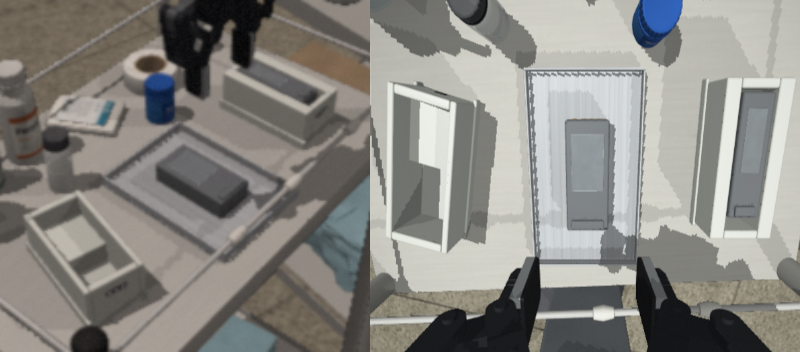

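The pack lies flat and right way up in the tray, with the label and thumb bar on top at about (588,175). The narrow pack is still seated at (750,150), and the gripper is clear.

```bash
python3 -c "
from rig import r
print(r.job_done())"
```

```text
the job is handed in; nothing more can be done
None
```

The wide pack was tipped in its dock, lifted out by its raised end and laid flat, right way up, in the tray; the narrow pack is still seated, and I handed the job in after about 11 s of the 45 s allowed.

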